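Open the steam cleaner's safety cap and seat its filling funnel

TASK

Get the steam cleaner ready for filling: push its orange safety cap down against the spring, turn it anticlockwise until it meets its stop, let it rise, lift it off and stand it upright on the worktop. Then take the blue funnel out of the mug and seat it fully home and upright in the open filler neck. Press the cap only as hard as its spring asks and do not wrench it against its catch or its stop, set things down gently, and leave the mug and the other things where they stand.

Things in the scene. Friction and masses are not known exactly. Their poses are not given: they have to be found in the camera images.
- steam_cleaner: White and grey compact steam cleaner, 213 x 153 mm, fixed; its round grey deck (108 mm across) is 105 mm high. Origin: centre of its underside; z up, front (hose socket, lamps, switch) to its -x. A black carrying handle crosses its rear half, 30 to 68 mm behind the origin, up to 145 mm high. The filler neck, a grey collar 53 mm across, stands 40 mm ahead of the origin, top at 129 mm.
- neck_mouth (a point): Centre of the filler neck's mouth, level with the collar's top. A round opening of 27 mm with two side slots that let the cap's lugs through, over 45 mm deep; a sprung black seat ring (hole 21 mm) lies 6 to 8 mm down inside. The slots are hidden under the cap.
- cap: Orange safety cap, 66 mm across its ribbed rim, 44 mm high, about 60 g. Origin: centre of its underside (lower end of stem and skirt, on which it can stand); z up. At the start it is locked on the neck, origin 121 mm above the worktop. To unlock: push down, turn anticlockwise seen from above, let up at the stop: the spring lifts it about 2 mm above its first height and it comes straight off.
- cap_face (a point): Centre of the cap's flat top face, 22 mm above the cap's origin. On it stands the grip bar: 52 mm long (along the cap's x), 14 mm wide (y), 22 mm tall. Grip the bar with the fingertips on or just above the face, so that they push it. Face to push: spring 5.4 N at first, then 0.9 N more a mm; free of the catch at 5 mm, and at 9.5 mm it meets the collar hard.
- cap_lugs (a point): Middle of the two lugs on the cap's stem, inside the neck (2 mm above the cap's origin). They lie behind catch teeth 4.5 mm deep, with play: under the push the cap turns 1.0 to 1.47 rad, not known beforehand, to a hard stop; it comes off at the stop or up to 0.05 rad before it. Turning takes about 0.1 N m. Over 32 N between cap and steam cleaner breaks lug, catch or stop.
- funnel: Blue stepped funnel, about 50 g, mouth 91 mm across. Origin: on its axis at the underside of its seating flange (37 mm across); z up. Below: a 23.6 mm collar 4 mm deep, tapering over 5 mm to a 14 mm spout that ends 34 mm below the origin. Above: cone, flat step at 26 mm, rim at 43 mm. At first it stands upright with its step on the mug's rim. Home in the neck its origin is at neck_mouth.
- funnel_tab (a point): Place to grip the funnel: on its upright tab, 23 mm above the rim and 10 mm below the tab's top, at x = -44.5, z = 66 mm in the funnel's frame. The tab stands on the rim and is 9 mm thick (along the funnel's x, from the axis outwards) and 24 mm wide (y). The funnel lifts straight out of the mug by it.
- mug: White mug with coloured stripes, 80 mm across, 89 mm high, standing upright. Its axis is 17.5 mm to its origin's +y; the handle points to its -y. Origin on its underside.
- salt_shaker: Small glass salt shaker, 44 mm across, 90 mm high, origin under its centre.
- spice_jar: Spice jar with a dark cap, 41 mm across, 105 mm high, origin under its centre.
- lemon: Yellow lemon, 78 x 55 mm, lying on the worktop, origin under its centre.
Not all that is in view belongs to the job. Leave any pink look-alike of the cap alone.

How it is judged (in metres and radians):
On the way, in this order (a step that is already met when the one before it is completed fails the run):
1. the cap is pushed down past its catch (4.5 mm or more) (z of cap in the frame of steam_cleaner below 0.1165 m), for 0.1 s.
2. the cap is off the neck (over 25 mm above where it was locked) (z of cap in the frame of steam_cleaner above 0.146 m), for 0.1 s.
3. the cap stands upright on the worktop, let go (height (world z) of cap below 0.008 m and angle between cap's own z axis and vertical below 0.15 rad and contact force between the fingers and cap below 0.1 N), for 0.2 s.
At the end, for the whole second after the job is handed in: the funnel is home in the filler neck (axis within 4 mm of the mouth's centre, flange within 2.5 mm of the collar's top, upright within 0.07 rad), the cap stands upright (within 0.15 rad) on the worktop, the mug stands upright, and all are at rest (horizontal distance between funnel and neck_mouth below 0.004 m and z of funnel in the frame of steam_cleaner below 0.1315 m and angle between funnel's own z axis and vertical below 0.07 rad and linear speed of each of funnel, cap below 0.02 m/s and height (world z) of cap below 0.008 m and angle between each of cap, mug's own z axis and vertical below 0.15 rad); the robot touches nothing.
It fails at once if cap and steam cleaner press on each other with over 32 N (cap rammed down, or wrenched against catch or stop) (contact force between cap and steam_cleaner above 32 N).
It fails at once if the funnel is rammed into the steam cleaner with over 25 N (contact force between funnel and steam_cleaner above 25 N).
It fails at once if the cap or the funnel is dropped or flung (over 1.2 m/s) (linear speed of any of cap, funnel above 1.2 m/s).
It fails at once if the mug is tipped or shoved over 40 mm (angle between mug's own z axis and vertical above 0.35 rad or distance of mug from where it was at the start of the episode above 0.04 m).
It fails at once if salt shaker, spice jar or lemon is shoved over 30 mm (distance of any of salt_shaker, spice_jar, lemon from where it was at the start of the episode above 0.03 m).
It also fails if it takes over 72 s, if anything falls off the work surface, if the arm or the gripper's body presses on something with over 40 N, if the wrist force passes 120 N, or if a joint passes its speed limit or range.

ROBOT

A 6-joint arm with a two-finger parallel gripper is mounted at the origin on a cart in front of the work surface, level with it; the furniture and walls round the work are solid. World frame = base frame: x ahead of the robot, y to its left, z up, the work surface at z = 0. Lengths are in mm, angles in rad, forces in N, time in s.
With the tool pointing down it reaches from about 375 to 900 mm from the base axis. Payload 3.1 kg.
Tool frame: the origin (TCP) lies between the finger pads; the fingertips stand ahead of it and the grasp point (between the pads) lies 6 mm ahead of it (bot.tips_ahead is the z of the fingertips in the tool frame, in mm); z points along the fingers, y is the line along which they close (so a half turn about z gives the same grasp; the last joint's range is limited). The gripper opens to 87 mm and grips with 3 to 60 N. Pads are 19 mm wide; open, the fingers measure 117 mm over their backs; the gripper's body (75 mm by 190 mm) begins 51 mm behind the grasp point.
Start: joints at [-1.393, 0.527, 1.433, -0, 1.181, -0.178], TCP at [218.32, -585.605, 247.548] pointing down, gripper open.
Joint ranges: [-3.08, 3.08], [-0.75, 2.2], [0.22, 2.44], [-1.43, 4.57], [0, 2.65], [-2.85, 2.85]. Speed limits (rad/s): [2.79, 2.79, 3.14, 3.14, 3.14, 3.14].

INTERFACE

Orientations are given as a unit quaternion [w, x, y, z].
In Python, from bench import bot, imaging gives the robot as it stands. The module is installed in compiled form; this text tells all that it offers.
- The arm moves only by the tool servo_tool, never from a script. Its argument "plan" is a list of rows, each a list of 3 entries, a list of its own where there are three numbers: the shift along the tool's x, y, z in mm, then the turn, a rotation vector about the tool's x, y, z in degrees, then the finger opening in mm, from 0 to 87. A call has 1 to 8 rows; each row shifts and turns the commanded pose from where the row before left it, along the tool's axes as they then stand; what a row does not reach is not made up. A row lasts 1/12 s, in which the tool goes at most 41.7 mm and 7.16 degrees, less where a joint would pass 70% of its speed; a pose out of reach is approached as far as the arm can. A call is refused whole if a number of a shift passes 41.7 or a number of a turn 7.16, either way. A call with a gripper value outside its range is refused whole. The fingers move at their own pace and stop on an object; the grip force is fixed at half the most. Time passes only in rows, so rows that do not move let the fingers close. It gives the time, the measured TCP pose, the force, the opening and the grip force at its end, in the units of the state.
- bot.read_state(): the state, without advancing time (a new reading comes with each control period).
- imaging.snapshot(name): name is "scene" or "top" or "wrist"; returns the picture (400x640x3 uint8, red, green, blue); there is no depth.
- imaging.get_calibration(name): a dict with "fx", "fy", "cx", "cy" (pixels), "rvec" (rotation vector, rad) and "tvec" (3), from world to camera coordinates, as OpenCV has them. Camera axes: x right, y down, z forward; pixel columns grow to the right and rows downward; lengths in mm; the calibration is good to about 2 mm. The wrist camera is an equidistant fisheye: a pixel r from the principal point sees the ray r / f radians off the axis. A picture is of the moment at which its call begins: read the wrist's pose just before it. get_calibration takes no time and is no camera call; for the wrist camera it gives the pose at the moment of the call.
- bot.sign_off(): hands the job in; it is judged then, once.
The state is a dict: "time": time; "joints": joint angles; "qd": joint speeds; "effort": joint torques, N m; "tool_pos": TCP position; "eef_rot": TCP orientation; "force": force on the tool from outside, world axes, zero at the start; "wrist_torque": the same for the moment, N m; "gripper_width": finger opening in mm; "gripper_force": force on a finger pad.
Only numpy, scipy, OpenCV 4.12 (cv2) and the standard library are available. Lean on these libraries where they do the work, as an engineer would, in place of code of your own. Each camera call takes 0.05 s, during which the arm holds its last target. There are 200 camera calls.

## Working session

There is one attempt and no reset: what is moved stays moved. The work goes in short steps, Python scripts to look and compute and a tool call to move; the robot and the scene stay as the last step left them, time stands still between calls to the robot, and variables do not carry over. Pictures are saved under pics/ and viewed, at most 10 in all, crops included, and the job is handed in when it is done.

Besides the shell and the picture viewer there is one more tool, called as a command line: name --argument value ..., lists and objects as JSON in quotes. servo_tool: Moves the arm, as the interface text tells. Its arguments: {"type":"object","properties":{"plan":{"type":"array","items":{"type":"array"}}},"required":["plan"]}

```bash
mkdir -p pics; cat > h.py <<'E'
import numpy as np, cv2
from bench import bot, imaging
def cal(n):
    c=imaging.get_calibration(n); R=cv2.Rodrigues(np.array(c["rvec"],float))[0]; t=np.array(c["tvec"],float).ravel()
    return c,R,t
def ray(n,u,v,C=None):
    c,R,t=C or cal(n)
    x=(u-c["cx"])/c["fx"]; y=(v-c["cy"])/c["fy"]
    if n=="wrist":
        r=np.hypot(x,y); s=np.sin(r)/r if r>1e-9 else 1; d=np.array([x*s,y*s,np.cos(r)])
    else: d=np.array([x,y,1.])
    return -R.T@t, R.T@d/np.linalg.norm(d)
def onz(n,u,v,z,C=None):
    o,d=ray(n,u,v,C); return o+d*(z-o[2])/d[2]
def proj(n,p,C=None):
    c,R,t=C or cal(n); q=R@np.array(p,float)+t
    if n=="wrist":
        a=np.arctan2(np.hypot(q[0],q[1]),q[2]); s=a/max(np.hypot(q[0],q[1]),1e-9); x,y=q[0]*s,q[1]*s
    else: x,y=q[0]/q[2],q[1]/q[2]
    return np.array([c["cx"]+c["fx"]*x,c["cy"]+c["fy"]*y])
def snap(n,f):
    im=imaging.snapshot(n); cv2.imwrite(f"pics/{f}.png",im[:,:,::-1]); return im
E
python3 - <<'E'
from h import *
a=snap("scene","s0");b=snap("top","t0")
for n in("scene","top"):
    c,R,t=cal(n);print(n,c,-R.T@t)
s=bot.read_state();print(s,bot.tips_ahead)
E
```

```text
scene {'fx': 457.43878919782793, 'fy': 457.43878919782793, 'cx': 319.40570862026584, 'cy': 198.51159433088156, 'rvec': array([ 1.12046413, -2.30552789,  1.02839629]), 'tvec': array([366.18869772, 371.04400801, 922.35690589])} [-138.99977501  549.94366424  894.84697506]
top {'fx': 385.9897001253741, 'fy': 385.9897001253741, 'cx': 313.46943343254395, 'cy': 198.0781935411073, 'rvec': array([ 2.1796422 , -2.16746185,  0.09816084]), 'tvec': array([ 14.87514932, 546.95603477, 909.31974146])} [461.10084245  16.15865944 955.70365546]
{'time': 0.1, 'joints': array([-1.39250288e+00,  5.28379218e-01,  1.43379796e+00,  2.07328573e-05,
        1.18140191e+00, -1.78487785e-01]), 'qd': array([ 0.00142842, -0.00178444, -0.00440619, -0.00156546,  0.00049446,
       -0.0008473 ]), 'effort': array([-8.52072503e-05, -4.40986490e+01, -1.77150464e+01,  6.34216983e-02,
        5.33908478e-02, -5.05609114e-05]), 'tool_pos': array([ 218.21497866, -585.00262884,  246.65818006]), 'eef_rot': array([-9.93216449e-04,  9.84130761e-01,  1.77441988e-01,  9.68298712e-06]), 'force': array([ 0.05180984,  0.85164361, -0.08516244]), 'wrist_torque': array([ 0.04006346, -0.02904159,  0.01490855]), 'gripper_force': 0.0, 'gripper_width': 86.86142918525844} 25.0
```

View pics/s0.png

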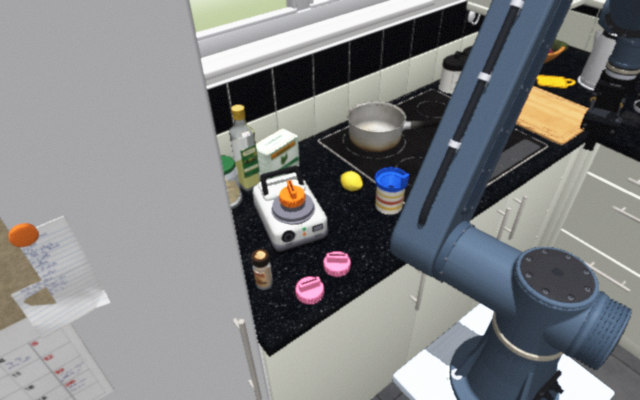

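View pics/t0.png

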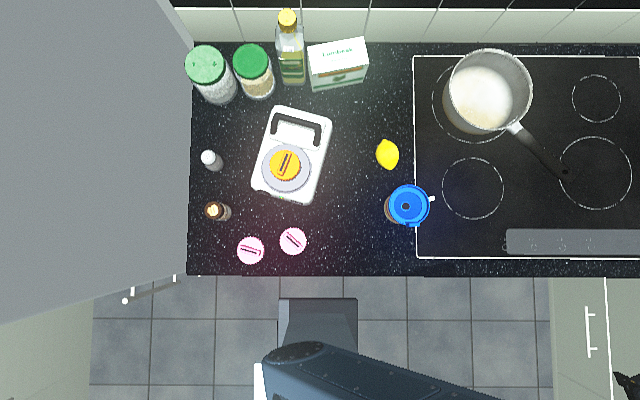

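Candidates for the cap in the top view: orange at (285,165) on the steam cleaner, and pink look-alikes at (250,250) and (293,241). There is also an orange magnet on the fridge in the scene view at (24,235). I choose the orange cap at (285,165). The only blue funnel is at (408,206), in the mug. I'll check both in close crops.

```bash
python3 - <<'E'
from h import *
t=cv2.imread("pics/t0.png"); s=cv2.imread("pics/s0.png")
r=lambda im,x,y,w,h:cv2.resize(im[y:y+h,x:x+w],(400,300),interpolation=cv2.INTER_CUBIC)
cv2.imwrite("pics/c0.png",np.vstack([np.hstack([r(t,245,130,80,60),r(t,368,176,80,60)]),np.hstack([r(s,252,165,80,60),r(s,355,155,80,60)])]))
# measures
def comp(im,lo,hi,roi):
    hsv=cv2.cvtColor(im,cv2.COLOR_BGR2HSV); m=cv2.inRange(hsv,lo,hi); z=np.zeros_like(m); x,y,w,h=roi; z[y:y+h,x:x+w]=m[y:y+h,x:x+w]; return z
m=comp(t,(8,120,90),(32,255,255),(255,140,60,55)); c=max(cv2.findContours(m,0,2)[0],key=cv2.contourArea)
print("cap",cv2.minEnclosingCircle(c),cv2.contourArea(c)); (u,v),rr=cv2.minEnclosingCircle(c); print(onz("top",u,v,143))
e=cv2.fitEllipse(c);print(e,onz("top",*e[0],143))
m=comp(t,(95,100,60),(125,255,255),(375,175,65,60)); c=max(cv2.findContours(m,0,2)[0],key=cv2.contourArea)
e=cv2.fitEllipse(c);print("fun",e,cv2.minEnclosingCircle(c),onz("top",*e[0],106))
for p,z in(((250,250),22),((293,241),22),((211,160),90),((216,211),105),((387,154),25)):print(p,onz("top",*p,z).round())
# body
m=comp(t,(0,0,190),(180,50,255),(245,95,95,115)); c=max(cv2.findContours(m,0,2)[0],key=cv2.contourArea);print(cv2.minAreaRect(c))
E
```

```text
cap ((284.5, 164.94444274902344), 15.485855102539062) 680.5
[606.58530267  79.86450655 143.        ]
((284.38897705078125, 164.68930053710938), (29.518558502197266, 29.785537719726562), 107.73973846435547) [607.13452742  80.10810408 143.        ]
fun ((407.3209228515625, 207.46461486816406), (41.27548599243164, 48.84979248046875), 23.102840423583984) ((406.0, 209.0), 25.96160888671875) [ 519.77575605 -189.2726565   106.        ]
(250, 250) [421. 170.  22.]
(293, 241) [443.  67.  22.]
(211, 160) [627. 251.  90.]
(216, 211) [510. 233. 105.]
(387, 154) [ 656. -161.   25.]
((291.1792297363281, 153.62265014648438), (64.14737701416016, 89.55907440185547), 15.945395469665527)
```

View pics/c0.png

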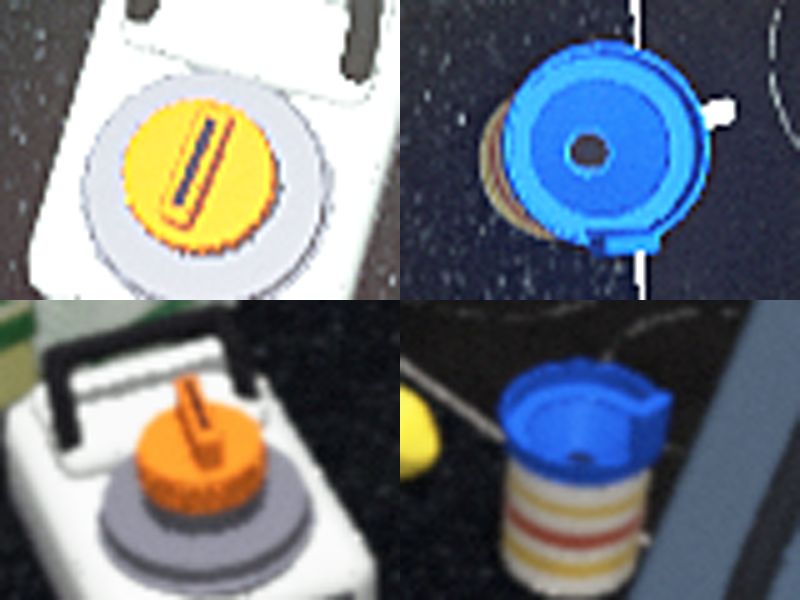

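The crops confirm the choices. The orange cap sits on the white steam cleaner with its bar running along the cleaner's length. The blue funnel is in the striped mug, with its tab on the robot side at about (413,225) in the top view. Next I move above the cap.

servo_tool --plan '[[[29.8,-24.4,-2.5],[0,0,0],87],[[29.8,-24.4,-2.5],[0,0,0],87],[[29.8,-24.4,-2.5],[0,0,0],87],[[29.8,-24.4,-2.5],[0,0,0],87],[[29.8,-24.4,-2.5],[0,0,0],87],[[29.8,-24.4,-2.5],[0,0,0],87],[[29.8,-24.4,-2.5],[0,0,0],87],[[29.8,-24.4,-2.5],[0,0,0],87]]'

```text
time: 0.77
tool_pos: [373.9, -317.5, 267.4]
eef_rot: [-0.0, 0.984, 0.177, -0.0]
force: [0.7, -0.7, 0.5]
gripper_width: 87.4
gripper_force: 0.0
```

servo_tool --plan '[[[29.8,-24.4,-2.5],[0,0,0],87],[[29.8,-24.4,-2.5],[0,0,0],87],[[29.8,-24.4,-2.5],[0,0,0],87],[[29.8,-24.4,-2.5],[0,0,0],87],[[29.8,-24.4,-2.5],[0,0,0],87],[[29.8,-24.4,-2.5],[0,0,0],87],[[29.8,-24.4,-2.5],[0,0,0],87],[[29.8,-24.4,-2.5],[0,0,0],87]]'

```text
time: 1.43
tool_pos: [529.1, -51.3, 287.4]
eef_rot: [-0.0, 0.984, 0.178, -0.0]
force: [1.0, 0.1, 0.4]
gripper_width: 86.8
gripper_force: 0.0
```

servo_tool --plan '[[[25,-20,0],[0,0,6],87],[[0,0,0],[0,0,6],87],[[0,0,0],[0,0,6],87],[[0,0,0],[0,0,6],87],[[0,0,0],[0,0,6],87],[[0,0,0],[0,0,5],87],[[0,0,0],[0,0,5],87],[[0,0,0],[0,0,0],87]]'

```text
time: 2.1
tool_pos: [544.8, -25.6, 287.1]
eef_rot: [-0.0, 0.985, -0.171, -0.001]
force: [0.1, -0.0, 0.1]
gripper_width: 86.9
gripper_force: 0.0
```

```bash
python3 - <<'E'
from h import *
w=snap("wrist","w1"); c,R,t=cal("wrist"); print(c,-R.T@t,R[2])
s=bot.read_state();print(s["time"],s["tool_pos"],s["eef_rot"],s["joints"])
print("cap px",proj("wrist",[607,80,143]),"funnel",proj("wrist",[520,-189,106]))
E
```

```text
{'fx': 309.70691628693146, 'fy': 309.70691628693146, 'cx': 318.1566710894397, 'cy': 197.21624468137907, 'rvec': array([-1.70458701,  2.40661168,  0.3589319 ]), 'tvec': array([156.19394278, 451.71484062, 581.73494539])} [619.52328639 -52.37213925 424.62506795] [-0.27523541  0.0968509  -0.95648595]
2.15 [544.87882144 -25.68718839 287.17561224] [-1.63703067e-05  9.85629807e-01 -1.68919098e-01 -4.71877055e-04] [-2.52004659e-01  3.74254698e-01  1.58469114e+00 -4.85188159e-05
  1.18359007e+00  1.65827586e+00]
cap px [194.69089736 167.69899184] funnel [462.82017412 155.64119982]
```

View pics/w1.png

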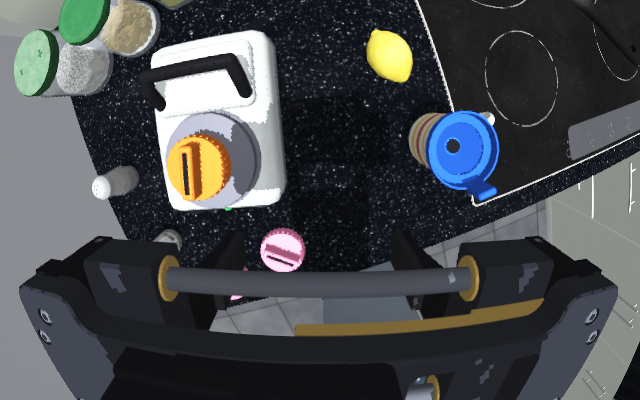

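The wrist view shows the cap at (198,168), its bar groove at (186,172), the funnel at (462,150) and the tab at (483,190). Now I measure the groove and the tab.

```bash
python3 - <<'E'
from h import *
def groove(n,im,roi,z):
    x,y,w,h=roi; hsv=cv2.cvtColor(im,cv2.COLOR_BGR2HSV)
    o=cv2.inRange(hsv,(5,120,80),(34,255,255)); zz=np.zeros_like(o); zz[y:y+h,x:x+w]=o[y:y+h,x:x+w]
    c=max(cv2.findContours(zz,0,2)[0],key=cv2.contourArea); f=np.zeros_like(o); cv2.drawContours(f,[c],-1,255,-1)
    f=cv2.erode(f,np.ones((5,5)))
    g=((cv2.cvtColor(im,cv2.COLOR_BGR2GRAY)<90)&(f>0)).astype(np.uint8)
    k,l,st,ce=cv2.connectedComponentsWithStats(g); i=1+np.argmax(st[1:,4]); p=np.argwhere(l==i)[:,::-1]
    P=np.array([onz(n,u,v,z)[:2] for u,v in p]); r=cv2.minAreaRect(P.astype(np.float32)); 
    d=np.linalg.svd(P-P.mean(0))[2][0]
    print(n,len(p),ce[i],P.mean(0),r,"angle",np.arctan2(d[1],d[0])%np.pi-np.pi, "cap fit",cv2.fitEllipse(c)[0], cv2.minEnclosingCircle(c))
    return P
groove("top",cv2.imread("pics/t0.png"),(260,145,50,45),165)
w=cv2.imread("pics/w1.png")
groove("wrist",w,(160,130,80,75),165)
t=cv2.imread("pics/t0.png")
cv2.imwrite("pics/c1.png",np.hstack([cv2.resize(w[105:210,420:510],(514,600),interpolation=2),cv2.resize(w[130:210,160:198],(285,600),interpolation=2)]))
# rim circle of funnel
for n,im,roi in(("top",t,(375,175,65,46)),("wrist",w,(420,105,80,72))):
    m=cv2.inRange(cv2.cvtColor(im,cv2.COLOR_BGR2HSV),(95,100,60),(125,255,255)); x,y,ww,hh=roi; z=np.zeros_like(m); z[y:y+hh,x:x+ww]=m[y:y+hh,x:x+ww]
    c=max(cv2.findContours(z,0,1)[0],key=cv2.contourArea)[:,0]
    P=np.array([onz(n,u,v,106)[:2] for u,v in c if v<y+hh-2]);
    from scipy.optimize import least_squares
    r=least_squares(lambda q:np.hypot(*(P-q[:2]).T)-45.5,P.mean(0),loss="soft_l1");print(n,"rim",r.x,np.abs(r.fun).mean())
E
```

```text
top 2 [286.  154.5] [624.64322682  75.2971499 ] ((624.6431884765625, 75.29714965820312), (2.109837293624878, 0.0), -179.3009490966797) angle -3.1293921905645345 cap fit (284.4689025878906, 164.7578582763672) ((284.5, 164.94444274902344), 15.485855102539062)
wrist 294 [196.53741497 169.7585034 ] [605.50434232  68.86707811] ((604.568359375, 69.17170715332031), (6.719579696655273, 47.26933288574219), 69.05794525146484) angle -0.3753684870443892 cap fit (198.5848846435547, 166.58709716796875) ((198.0, 167.5), 34.471099853515625)
top rim [ 526.35334843 -192.25234847] 0.6322140165688097
wrist rim [ 525.72234334 -191.90500265] 1.2228260714683854
```

View pics/c1.png

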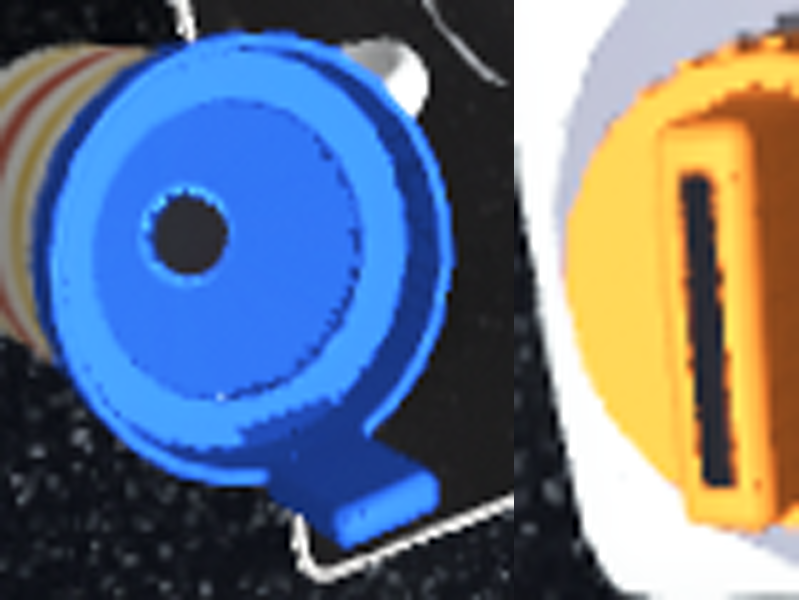

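```bash
python3 - <<'E'
from h import *
import pickle
s=bot.read_state()
for n,a,b in(("wrist",(184.4,153.7),(186.8,194.8)),("top",(287,154),(280.6,171))):
    p=onz(n,*a,165)[:2];q=onz(n,*b,165)[:2];d=p-q;print(n,p,q,(p+q)/2,np.hypot(*d),np.arctan2(d[1],d[0]))
f=lambda X,Y:(420+X/5.71,105+Y/5.71)
T=[onz("wrist",*f(*p),139)[:2] for p in((335,522),(425,465),(438,495),(345,548))];print(np.array(T))
tc=np.mean(T,0); e=(T[1]+T[2]-T[0]-T[3]); c=np.array([526,-192]); r=tc-c
print("tab",tc,"width dir",np.degrees(np.arctan2(e[1],e[0])),"radial",np.hypot(*r),np.degrees(np.arctan2(r[1],r[0])))
t=cv2.imread("pics/t0.png"); print("top tab",onz("top",413,224.6,139))
E
```

```text
wrist [623.44239503  73.9585041 ] [587.60233292  88.46727031] [605.52236397  81.21288721] 38.665415405339154 -0.3846544455462838
top [625.70925875  73.23055801] [589.9102934   86.05757462] [607.80977607  79.64406631] 38.02759886658189 -0.3440559308314953
[[ 481.70643904 -184.24681245]
 [ 486.04596483 -205.64062372]
 [ 479.17992846 -207.58486663]
 [ 475.88620168 -185.49419404]]
tab [ 480.70463351 -195.74162421] width dir -80.04375444830767 radial 45.44964221550942 -175.27780284984806
top tab [ 481.31991358 -192.67387923  139.        ]
```

servo_tool --plan '[[[5.7,-30,14],[0,0,1.5],87],[[5.7,-30,14],[0,0,0],87],[[5.7,-30,14],[0,0,0],87],[[5.7,-30,14],[0,0,0],87],[[0,0,0],[0,0,0],60],[[0,0,0],[0,0,0],50]]'

```text
time: 2.65
tool_pos: [608.5, 79.7, 230.0]
eef_rot: [0.0, 0.984, -0.181, -0.001]
force: [-0.1, -0.3, 0.2]
gripper_width: 80.1
gripper_force: 0.0
```

```bash
python3 - <<'E'
from h import *
w=snap("wrist","w2"); s=bot.read_state();print(s["time"],s["tool_pos"],s["eef_rot"],s["gripper_width"])
p=proj("wrist",[606.5,80.3,165]);print(p)
u,v=p.astype(int)
im=w[:,:,::-1].copy();cv2.circle(im,(u,v),1,(255,0,0),-1)
cv2.imwrite("pics/c2.png",cv2.resize(im[v-60:v+60,u-80:u+80],(800,600),interpolation=2));print(u-80,v-60)
E
```

```text
2.7 [608.44836799  78.71467654 230.82844615] [ 3.74589145e-04  9.83421945e-01 -1.81329531e-01 -8.59198696e-04] 76.456398068115
[316.33611091 223.77244866]
236 163
```

View pics/c2.png

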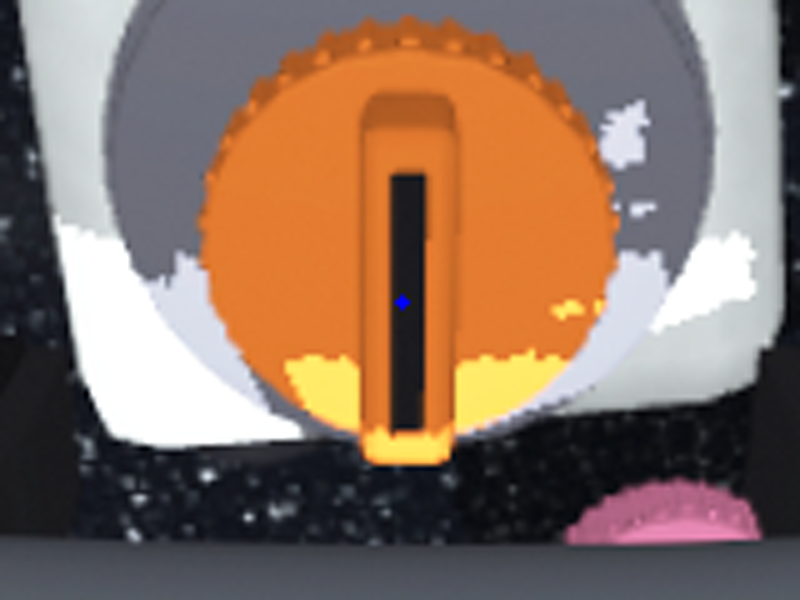

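```bash
python3 - <<'E'
from h import *
from scipy.spatial.transform import Rotation as Ro
im=cv2.imread("pics/w2.png")
# groove: dark region inside
g=cv2.cvtColor(im,6)[195:252,310:326]; m=np.zeros(im.shape[:2],np.uint8); m[195:252,310:326]=(g<60)
M=cv2.moments(m,True);print(M["m10"]/M["m00"],M["m01"]/M["m00"])
p=onz("wrist",317.7,223.4,165);print(p)
s=bot.read_state();q=s["eef_rot"];R=Ro.from_quat([q[1],q[2],q[3],q[0]]);print("tool off",R.inv().apply(p-s["tool_pos"]),s["tool_pos"])
# where TCP axis point at z165 projects; finger symmetric?
print(proj("wrist",s["tool_pos"]+R.apply([0,0,65])))
E
```

```text
316.9915730337079 222.92977528089887
[606.42247766  79.29838364 165.        ]
tool off [-1.99853941  0.10819272 65.8317811 ] [608.44836799  78.71467654 230.82844615]
[317.54583161 221.19516014]
```

servo_tool --plan '[[[-1,0,15],[0,0,0],40],[[0,0,15],[0,0,0],40],[[0,0,13],[0,0,0],40],[[0,0,10],[0,0,0],40],[[0,0,6],[0,0,0],40],[[0,0,0],[0,0,0],40],[[0,0,0],[0,0,0],40],[[0,0,0],[0,0,0],40]]'

```text
time: 3.37
tool_pos: [608.5, 78.5, 173.5]
eef_rot: [-0.0, 0.983, -0.183, 0.001]
force: [0.2, 0.8, -0.1]
gripper_width: 40.5
gripper_force: 0.0
```

servo_tool --plan '[[[0,0,1],[0,0,0],24],[[0,0,0],[0,0,0],24],[[0,0,0.5],[0,0,0],24],[[0,0,0.5],[0,0,0],24]]'

```text
time: 3.7
tool_pos: [608.1, 78.8, 170.8]
eef_rot: [-0.0, 0.983, -0.183, 0.0]
force: [-0.6, 0.2, 0.2]
gripper_width: 26.3
gripper_force: 0.0
```

servo_tool --plan '[[[0,0,0.5],[0,0,0],24],[[0,0,0.5],[0,0,0],24]]'

```text
time: 3.87
tool_pos: [607.9, 78.9, 169.5]
eef_rot: [-0.0, 0.983, -0.183, -0.0]
force: [0.7, -0.4, 0.4]
gripper_width: 24.2
gripper_force: 0.0
```

servo_tool --plan '[[[0,0,0.5],[0,0,0],24],[[0,0,0],[0,0,0],24]]'

```text
time: 4.03
tool_pos: [607.8, 78.8, 168.8]
eef_rot: [0.0, 0.983, -0.183, -0.0]
force: [0.5, 0.2, -0.2]
gripper_width: 24.1
gripper_force: 0.0
```

servo_tool --plan '[[[0,0,0.5],[0,0,0],24],[[0,0,0],[0,0,0],24]]'

```text
time: 4.2
tool_pos: [608.0, 78.8, 168.5]
eef_rot: [0.0, 0.983, -0.183, 0.0]
force: [-0.3, -0.1, 0.3]
gripper_width: 24.3
gripper_force: 0.0
```

servo_tool --plan '[[[0,0,0.5],[0,0,0],24],[[0,0,0],[0,0,0],24]]'

```text
time: 4.37
tool_pos: [608.0, 78.8, 168.4]
eef_rot: [-0.0, 0.983, -0.183, 0.0]
force: [-1.3, -0.2, 3.6]
gripper_width: 24.1
gripper_force: 1.5
```

servo_tool --plan '[[[0,0,0.5],[0,0,0],24],[[0,0,0],[0,0,0],24]]'

```text
time: 4.53
tool_pos: [608.0, 78.8, 168.0]
eef_rot: [-0.0, 0.983, -0.183, 0.0]
force: [-1.8, 0.4, 5.3]
gripper_width: 23.6
gripper_force: 2.4
```

servo_tool --plan '[[[0,0,-0.3],[0,0,0],14],[[0,0,0],[0,0,0],10],[[0,0,0],[0,0,0],8],[[0,0,0],[0,0,0],8],[[0,0,0],[0,0,0],8],[[0,0,0],[0,0,0],8]]'

```text
time: 5.03
tool_pos: [608.7, 79.0, 168.1]
eef_rot: [-0.0, 0.983, -0.183, 0.001]
force: [1.7, 2.0, 5.6]
gripper_width: 13.9
gripper_force: 30.7
```

servo_tool --plan '[[[0,0,1],[0,0,0],8],[[0,0,1],[0,0,0],8],[[0,0,1],[0,0,0],8],[[0,0,1],[0,0,0],8],[[0,0,0],[0,0,0],8]]'

```text
time: 5.45
tool_pos: [608.7, 79.0, 164.5]
eef_rot: [-0.0, 0.983, -0.183, 0.001]
force: [0.2, 2.1, 8.1]
gripper_width: 14.0
gripper_force: 31.0
```

servo_tool --plan '[[[0,0,1],[0,0,0],8],[[0,0,1],[0,0,0],8],[[0,0,0.7],[0,0,0],8],[[0,0,0],[0,0,0],8]]'

```text
time: 5.78
tool_pos: [608.7, 79.0, 162.2]
eef_rot: [-0.0, 0.983, -0.183, 0.001]
force: [-1.4, 3.0, 10.7]
gripper_width: 13.5
gripper_force: 31.2
```

servo_tool --plan '[[[0,0,0],[0,0,-3],8],[[0,0,0],[0,0,-3],8],[[0,0,0],[0,0,-3],8],[[0,0,0],[0,0,-3],8],[[0,0,0],[0,0,0],8]]'

```text
time: 6.2
tool_pos: [608.6, 78.8, 162.4]
eef_rot: [-0.0, 0.997, -0.078, 0.001]
force: [-0.1, 2.0, 10.1]
gripper_width: 13.7
gripper_force: 31.2
```

```bash
cat > st.py <<'E'
from h import *
s=bot.read_state();q=s["eef_rot"];print("h",2*np.degrees(np.arctan2(q[2],q[1])),"turned",2*np.degrees(np.arctan2(q[2],q[1]))+21.1,"tq",s["wrist_torque"],"F",s["force"],"pos",s["tool_pos"],s["gripper_width"],s["time"])
E
python3 st.py
```

```text
h -8.960848828687206 turned 12.139151171312795 tq [ 0.32357889  0.10734517 -0.02073082] F [-0.13139965  2.04882728 10.14275454] pos [608.5877466   78.82934938 162.38538165] 13.734707720074164 6.2
```

servo_tool --plan '[[[0,0,0],[0,0,-5],8],[[0,0,0],[0,0,-5],8],[[0,0,0],[0,0,-5],8],[[0,0,0],[0,0,-5],8],[[0,0,0],[0,0,-5],8],[[0,0,0],[0,0,-5],8],[[0,0,0],[0,0,-5],8],[[0,0,0],[0,0,0],8]]'

```text
time: 6.87
tool_pos: [607.9, 79.6, 162.2]
eef_rot: [-0.001, 0.974, 0.226, 0.0]
force: [-1.4, 4.4, 10.1]
gripper_width: 13.6
gripper_force: 31.1
```

```bash
python3 st.py
```

```text
h 26.098829595732642 turned 47.19882959573265 tq [0.69206925 0.20860701 0.06332567] F [-1.38318199  4.3734531  10.08878893] pos [607.94628055  79.59558944 162.19687909] 13.598915486561493 6.8667
```

servo_tool --plan '[[[0,0,0],[0,0,-3],8],[[0,0,0],[0,0,-3],8],[[0,0,0],[0,0,-2],8],[[0,0,0],[0,0,0],8]]'

```text
time: 7.2
tool_pos: [607.9, 79.8, 162.2]
eef_rot: [-0.001, 0.956, 0.292, 0.0]
force: [-1.5, 3.1, 11.3]
gripper_width: 13.8
gripper_force: 31.2
```

```bash
python3 st.py
```

```text
h 33.97302092169788 turned 55.07302092169788 tq [ 0.73836453  0.1804234  -0.0016691 ] F [-1.5205698   3.14962202 11.28923421] pos [607.88903886  79.75028138 162.2030436 ] 13.76435078617441 7.2
```

servo_tool --plan '[[[0,0,0],[0,0,-2],8],[[0,0,0],[0,0,-1],8],[[0,0,0],[0,0,0],8]]'

```text
time: 7.45
tool_pos: [607.9, 79.8, 162.2]
eef_rot: [-0.001, 0.949, 0.317, 0.001]
force: [-1.0, 3.7, 10.5]
gripper_width: 13.9
gripper_force: 31.2
```

```bash
python3 st.py
```

```text
h 36.93229028987866 turned 58.03229028987866 tq [ 0.74343515  0.14836816 -0.06640548] F [-1.04895005  3.67669466 10.53292704] pos [607.94051389  79.82272378 162.19858351] 13.913732563554216 7.45
```

servo_tool --plan '[[[0,0,0],[0,0,-1],8],[[0,0,0],[0,0,-1],8],[[0,0,0],[0,0,0],8]]'

```text
time: 7.7
tool_pos: [608.0, 79.8, 162.2]
eef_rot: [-0.001, 0.943, 0.333, 0.001]
force: [-0.7, 3.5, 9.4]
gripper_width: 13.6
gripper_force: 31.2
```

```bash
python3 st.py
```

```text
h 38.9311931941619 turned 60.0311931941619 tq [ 0.79058797  0.24735556 -0.10427545] F [-0.70284328  3.53043907  9.36577492] pos [607.96300618  79.84999059 162.21149722] 13.606775447196133 7.7
```

servo_tool --plan '[[[0,0,0],[0,0,-1],8],[[0,0,0],[0,0,0],8]]'

```text
time: 7.87
tool_pos: [608.0, 79.9, 162.2]
eef_rot: [-0.001, 0.94, 0.341, 0.001]
force: [-1.6, 3.8, 9.3]
gripper_width: 13.9
gripper_force: 31.2
```

```bash
python3 st.py
```

```text
h 39.9326340000455 turned 61.032634000045505 tq [ 0.74768624  0.12449116 -0.1549577 ] F [-1.6461483   3.79783172  9.34990957] pos [607.97374087  79.86056832 162.22706768] 13.852088751262245 7.8667
```

servo_tool --plan '[[[0,0,0],[0,0,-1],8],[[0,0,0],[0,0,0],8]]'

```text
time: 8.03
tool_pos: [607.9, 79.9, 162.2]
eef_rot: [-0.001, 0.937, 0.35, 0.001]
force: [-1.3, 5.2, 9.5]
gripper_width: 13.4
gripper_force: 31.2
```

```bash
python3 st.py
```

```text
h 40.93245654523503 turned 62.03245654523503 tq [ 0.75522793  0.11742031 -0.04661675] F [-1.27120187  5.20170299  9.51938924] pos [607.92143604  79.89281527 162.2039717 ] 13.382390824429452 8.0333
```

servo_tool --plan '[[[0,0,0],[0,0,-0.5],8],[[0,0,0],[0,0,0],8]]'

```text
time: 8.2
tool_pos: [607.9, 79.9, 162.2]
eef_rot: [-0.001, 0.935, 0.354, 0.001]
force: [-1.2, 3.7, 9.8]
gripper_width: 13.6
gripper_force: 31.2
```

```bash
python3 st.py
```

```text
h 41.415292756378086 turned 62.51529275637809 tq [ 0.78245851  0.19068052 -0.09355897] F [-1.17943273  3.68224836  9.83185799] pos [607.91210857  79.9041908  162.21617721] 13.585724448945756 8.2
```

servo_tool --plan '[[[0,0,0],[0,0,-1],8],[[0,0,0],[0,0,-0.5],8],[[0,0,0],[0,0,0],8]]'

```text
time: 8.45
tool_pos: [607.9, 79.9, 162.2]
eef_rot: [-0.001, 0.931, 0.366, 0.001]
force: [-2.0, 4.7, 10.2]
gripper_width: 14.0
gripper_force: 31.2
```

```bash
python3 st.py
```

```text
h 42.91619925562022 turned 64.01619925562022 tq [ 0.79488496  0.20184225 -0.10638358] F [-1.95635342  4.69834603 10.21452663] pos [607.85262768  79.886679   162.23239834] 14.016141541703547 8.45
```

servo_tool --plan '[[[0,0,0],[0,0,-1],8],[[0,0,0],[0,0,-0.5],8],[[0,0,0],[0,0,0],8]]'

```text
time: 8.7
tool_pos: [607.8, 79.9, 162.2]
eef_rot: [-0.001, 0.926, 0.378, 0.0]
force: [-0.6, 4.5, 10.0]
gripper_width: 13.9
gripper_force: 31.2
```

```bash
python3 st.py
```

```text
h 44.41691527353265 turned 65.51691527353265 tq [ 0.75550713  0.25461441 -0.05073427] F [-0.63735613  4.52195982  9.95010895] pos [607.76486446  79.91065295 162.19545971] 13.883491306115989 8.7
```

servo_tool --plan '[[[0,0,0],[0,0,-1],8],[[0,0,0],[0,0,-0.5],8],[[0,0,0],[0,0,0],8]]'

```text
time: 8.95
tool_pos: [607.6, 80.0, 162.2]
eef_rot: [-0.001, 0.921, 0.39, 0.0]
force: [-1.3, 5.0, 9.6]
gripper_width: 13.8
gripper_force: 31.2
```

```bash
python3 st.py
```

```text
h 45.91795605535992 turned 67.01795605535992 tq [ 0.76823532  0.22489637 -0.1991647 ] F [-1.34221114  4.95122917  9.56852237] pos [607.64455947  79.95110634 162.16953443] 13.839944687624422 8.95
```

servo_tool --plan '[[[0,0,0],[0,0,-1],8],[[0,0,0],[0,0,-0.5],8],[[0,0,0],[0,0,0],8]]'

```text
time: 9.2
tool_pos: [607.6, 80.0, 162.2]
eef_rot: [-0.001, 0.916, 0.402, 0.0]
force: [-1.9, 5.6, 10.2]
gripper_width: 13.5
gripper_force: 31.2
```

```bash
python3 st.py
```

```text
h 47.417182724954046 turned 68.51718272495404 tq [ 0.7712009   0.22054198 -0.0743404 ] F [-1.93054626  5.63949438 10.16940551] pos [607.60210779  79.97222882 162.15444392] 13.512946369119389 9.2
```

servo_tool --plan '[[[0,0,0],[0,0,-1],8],[[0,0,0],[0,0,-0.5],8],[[0,0,0],[0,0,0],8]]'

```text
time: 9.45
tool_pos: [607.6, 80.0, 162.1]
eef_rot: [-0.001, 0.91, 0.414, 0.0]
force: [-3.0, 4.1, 10.9]
gripper_width: 13.9
gripper_force: 31.2
```

```bash
python3 st.py
```

```text
h 48.915677894899964 turned 70.01567789489997 tq [ 0.78015142  0.2731834  -0.07809331] F [-3.00334735  4.07341857 10.94697961] pos [607.58200568  79.99307667 162.1391614 ] 13.910793036192276 9.45
```

servo_tool --plan '[[[0,0,0],[0,0,-1],8],[[0,0,0],[0,0,-0.5],8],[[0,0,0],[0,0,0],8]]'

```text
time: 9.7
tool_pos: [607.5, 80.0, 162.1]
eef_rot: [-0.001, 0.905, 0.426, 0.0]
force: [-1.7, 4.5, 10.2]
gripper_width: 13.7
gripper_force: 31.2
```

```bash
python3 st.py; python3 - <<'E'
from h import *
w=snap("wrist","w3"); u,v=proj("wrist",[607,80,165]).astype(int)
cv2.imwrite("pics/c3.png",cv2.resize(w[v-70:v+50,u-80:u+80,::-1],(800,600),interpolation=2))
E
```

```text
h 50.41622921564535 turned 71.51622921564535 tq [ 0.82283193  0.28887649 -0.1196538 ] F [-1.71256814  4.46010486 10.23168334] pos [607.53833119  80.04193868 162.1308244 ] 13.74612859278206 9.7
```

View pics/c3.png

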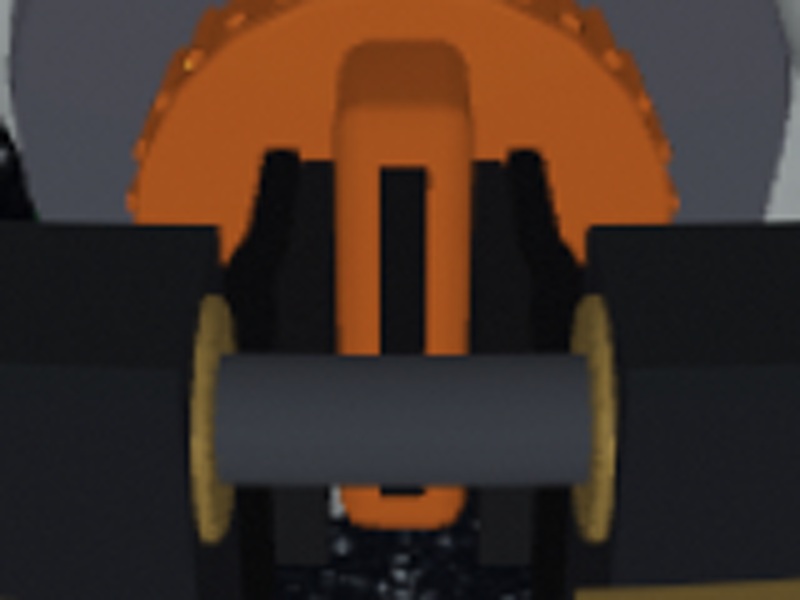

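The bar is square in the pads and turning with them, with the groove vertical at crop x≈403, so there is no slip. I keep turning.

servo_tool --plan '[[[0,0,0],[0,0,-1],8],[[0,0,0],[0,0,-0.5],8],[[0,0,0],[0,0,0],8]]'

```text
time: 10.0
tool_pos: [607.5, 80.0, 162.1]
eef_rot: [-0.001, 0.899, 0.438, 0.0]
force: [-2.0, 4.4, 10.3]
gripper_width: 13.7
gripper_force: 31.2
```

```bash
python3 st.py
```

```text
h 51.915578979275466 turned 73.01557897927546 tq [ 0.78098309  0.30991114 -0.09841673] F [-2.02973566  4.38927457 10.33758955] pos [607.53866221  80.02658458 162.12285523] 13.684110073825025 10.0
```

servo_tool --plan '[[[0,0,0],[0,0,-1],8],[[0,0,0],[0,0,-0.5],8],[[0,0,0],[0,0,0],8]]'

```text
time: 10.25
tool_pos: [607.5, 80.1, 162.1]
eef_rot: [-0.001, 0.893, 0.449, 0.0]
force: [-1.0, 4.9, 10.7]
gripper_width: 13.6
gripper_force: 31.2
```

```bash
python3 st.py
```

```text
h 53.41470237132372 turned 74.51470237132372 tq [ 0.82773113  0.28887333 -0.11994655] F [-1.0149836   4.9204917  10.65393476] pos [607.48681921  80.07083712 162.11249529] 13.567385305484018 10.25
```

servo_tool --plan '[[[0,0,0],[0,0,-1],8],[[0,0,0],[0,0,-0.5],8],[[0,0,0],[0,0,0],8]]'

```text
time: 10.5
tool_pos: [607.5, 80.1, 162.1]
eef_rot: [-0.001, 0.887, 0.461, 0.0]
force: [-1.5, 5.1, 10.4]
gripper_width: 13.8
gripper_force: 31.2
```

```bash
python3 st.py
```

```text
h 54.913143433540945 turned 76.01314343354095 tq [ 0.77707204  0.25096948 -0.11987252] F [-1.52065967  5.12180796 10.36093739] pos [607.46180784  80.08694    162.07810918] 13.750978718972316 10.5
```

servo_tool --plan '[[[0,0,0],[0,0,-1],8],[[0,0,0],[0,0,-0.5],8],[[0,0,0],[0,0,0],8]]'

```text
time: 10.75
tool_pos: [607.4, 80.1, 162.1]
eef_rot: [-0.001, 0.881, 0.473, 0.0]
force: [-2.5, 5.2, 10.8]
gripper_width: 14.1
gripper_force: 31.4
```

```bash
python3 st.py
```

```text
h 56.407521285451914 turned 77.50752128545192 tq [ 0.75644559  0.29731782 -0.08726234] F [-2.53991108  5.23171469 10.81499223] pos [607.42472807  80.08223887 162.09994114] 14.112170970619731 10.75
```

servo_tool --plan '[[[0,0,0],[0,0,-0.5],8],[[0,0,0],[0,0,-0.5],8],[[0,0,0],[0,0,0],8]]'

```text
time: 11.0
tool_pos: [607.4, 80.1, 162.1]
eef_rot: [-0.001, 0.877, 0.48, 0.0]
force: [-2.5, 5.0, 10.6]
gripper_width: 13.7
gripper_force: 31.5
```

```bash
python3 st.py
```

```text
h 57.39805789789502 turned 78.49805789789502 tq [ 0.77560836  0.28110309 -0.16633094] F [-2.48049931  5.00702731 10.57464052] pos [607.38114539  80.11944086 162.07887578] 13.706321869953566 11.0
```

servo_tool --plan '[[[0,0,0],[0,0,-0.5],8],[[0,0,0],[0,0,-0.5],8],[[0,0,0],[0,0,0],8]]'

```text
time: 11.25
tool_pos: [607.4, 80.1, 162.1]
eef_rot: [-0.001, 0.873, 0.488, 0.0]
force: [-3.0, 3.8, 9.2]
gripper_width: 13.7
gripper_force: 31.7
```

```bash
python3 st.py
```

```text
h 58.38373245022029 turned 79.48373245022029 tq [ 0.83912789  0.2739748  -0.2088882 ] F [-2.98648491  3.78818648  9.2376584 ] pos [607.38761575  80.10540232 162.09292401] 13.663153064155173 11.25
```

Wrist torque and grip force are both rising steadily, so this is the stop, at about 77–78°. I back off slightly and let the cap rise.

servo_tool --plan '[[[0,0,0],[0,0,0.8],8],[[0,0,-1],[0,0,0],8],[[0,0,-1],[0,0,0],8],[[0,0,-1],[0,0,0],8],[[0,0,-1],[0,0,0],8],[[0,0,-1],[0,0,0],8],[[0,0,0],[0,0,0],8]]'

```text
time: 11.83
tool_pos: [607.4, 80.0, 165.5]
eef_rot: [-0.001, 0.876, 0.482, -0.0]
force: [-0.8, 6.2, 2.7]
gripper_width: 13.9
gripper_force: 30.9
```

```bash
python3 st.py
```

```text
h 57.60931691045329 turned 78.70931691045328 tq [ 0.99899738 -0.15538256 -0.02921647] F [-0.81189016  6.16589095  2.6961425 ] pos [607.38392905  80.04620869 165.547991  ] 13.90532728709906 11.8333
```

servo_tool --plan '[[[0,0,-1],[0,0,0],8],[[0,0,-0.8],[0,0,0],8],[[0,0,0],[0,0,0],8]]'

```text
time: 12.08
tool_pos: [607.4, 80.1, 167.0]
eef_rot: [-0.001, 0.876, 0.482, -0.0]
force: [0.9, 4.3, 0.6]
gripper_width: 13.5
gripper_force: 30.8
```

```bash
python3 st.py
```

```text
h 57.60989152676019 turned 78.70989152676019 tq [ 1.00460745 -0.18843342 -0.02342324] F [0.89879082 4.30894184 0.59278858] pos [607.40915072  80.05347665 167.04567155] 13.456277859718416 12.0833
```

servo_tool --plan '[[[0,0,0],[0,0,0],8],[[0,0,0],[0,0,0],8],[[0,0,0],[0,0,0],8]]'

```text
time: 12.33
tool_pos: [607.4, 80.0, 167.0]
eef_rot: [-0.001, 0.876, 0.482, -0.0]
force: [0.6, 5.3, 0.0]
gripper_width: 13.8
gripper_force: 30.8
```

```bash
python3 st.py
```

```text
h 57.606998545949565 turned 78.70699854594957 tq [ 0.99962145 -0.15868777 -0.05980197] F [6.17438955e-01 5.25120590e+00 4.56153029e-03] pos [607.40707212  80.03970663 167.03803595] 13.836214797464681 12.3333
```

servo_tool --plan '[[[0.6,-0.4,0],[0,0,0],8],[[0,0,-0.5],[0,0,0],8],[[0,0,0],[0,0,0],8]]'

```text
time: 12.58
tool_pos: [607.4, 80.1, 167.6]
eef_rot: [-0.001, 0.876, 0.482, -0.0]
force: [1.2, 5.0, -0.4]
gripper_width: 13.7
gripper_force: 30.7
```

```bash
python3 st.py
```

```text
h 57.627029613076694 turned 78.7270296130767 tq [ 0.96757504 -0.26730262 -0.04275739] F [ 1.17421328  4.9841836  -0.39535275] pos [607.39280524  80.1122686  167.63625525] 13.67569910880394 12.5833
```

servo_tool --plan '[[[0,0,-0.5],[0,0,0],8],[[0,0,-0.5],[0,0,0],8],[[0,0,0],[0,0,0],8]]'

```text
time: 12.83
tool_pos: [607.4, 80.1, 168.8]
eef_rot: [-0.001, 0.876, 0.482, -0.0]
force: [0.3, 5.5, -1.6]
gripper_width: 14.0
gripper_force: 30.7
```

```bash
python3 st.py
```

```text
h 57.617314947710966 turned 78.71731494771097 tq [ 0.97357321 -0.22865466 -0.06671838] F [ 0.29490142  5.46208156 -1.63398082] pos [607.37472854  80.07855108 168.7865413 ] 13.985315273597859 12.8333
```

servo_tool --plan '[[[0,0,-0.5],[0,0,0],8],[[0,0,-0.5],[0,0,0],8],[[0,0,0],[0,0,0],8]]'

```text
time: 13.08
tool_pos: [607.4, 80.1, 169.7]
eef_rot: [-0.001, 0.876, 0.482, -0.0]
force: [-0.0, 5.1, -2.1]
gripper_width: 13.7
gripper_force: 30.7
```

```bash
python3 st.py
```

```text
h 57.61252934994869 turned 78.71252934994868 tq [ 0.97279156 -0.26449614 -0.0480956 ] F [-0.02418517  5.14125064 -2.05928324] pos [607.40080086  80.06556784 169.68358165] 13.7158528097148 13.0833
```

servo_tool --plan '[[[0,0,-0.7],[0,0,0],8],[[0,0,-0.7],[0,0,0],8],[[0,0,-0.6],[0,0,0],8],[[0,0,0],[0,0,0],8]]'

```text
time: 13.42
tool_pos: [607.3, 80.0, 170.8]
eef_rot: [-0.001, 0.876, 0.482, -0.001]
force: [1.8, 4.5, -6.8]
gripper_width: 13.8
gripper_force: 30.7
```

```bash
python3 st.py
```

```text
h 57.602892863405465 turned 78.70289286340547 tq [ 0.97278459 -0.5184288  -0.0548781 ] F [ 1.77963477  4.46262607 -6.75898313] pos [607.31849702  80.02919234 170.83125032] 13.785636290252194 13.4167
```

servo_tool --plan '[[[0,0,1],[0,0,0],8],[[0,0,0],[0,0,-0.6],8],[[0,0,0],[0,0,-0.6],8],[[0,0,0],[0,0,0],8]]'

```text
time: 13.75
tool_pos: [607.3, 80.1, 170.7]
eef_rot: [-0.001, 0.871, 0.491, -0.0]
force: [-0.1, 5.9, -2.5]
gripper_width: 13.6
gripper_force: 30.9
```

```bash
python3 st.py
```

```text
h 58.799274678082334 turned 79.89927467808234 tq [ 0.99317953 -0.25078182 -0.15808538] F [-0.11578496  5.88337625 -2.51697847] pos [607.3266454   80.09093089 170.71634548] 13.565152566535508 13.75
```

servo_tool --plan '[[[0,0,-0.6],[0,0,0],8],[[0,0,-0.6],[0,0,0],8],[[0,0,0],[0,0,0],8]]'

```text
time: 14.0
tool_pos: [607.3, 80.0, 170.9]
eef_rot: [-0.001, 0.871, 0.491, -0.0]
force: [2.0, 4.6, -6.1]
gripper_width: 13.5
gripper_force: 30.7
```

```bash
python3 st.py
```

```text
h 58.777755944816604 turned 79.87775594481661 tq [ 1.02397743 -0.53638748 -0.16347216] F [ 2.02819716  4.6377894  -6.13899725] pos [607.29664384  80.04481899 170.89992225] 13.526442596520841 14.0
```

servo_tool --plan '[[[0,0,0.6],[0,0,0.6],8],[[0.9,-0.5,0],[0,0,0],8],[[0.8,-0.5,0],[0,0,0],8],[[0,0,0],[0,0,0],8]]'

```text
time: 14.33
tool_pos: [607.4, 80.5, 171.1]
eef_rot: [0.0, 0.873, 0.487, -0.001]
force: [1.3, -0.2, -4.7]
gripper_width: 13.8
gripper_force: 30.5
```

```bash
python3 st.py
```

```text
h 58.2780054890013 turned 79.37800548900131 tq [-0.03899689 -0.2593508  -0.09015728] F [ 1.34928635 -0.1801721  -4.73710483] pos [607.39263941  80.51318973 171.12682627] 13.828394889393579 14.3333
```

servo_tool --plan '[[[0,0,-0.6],[0,0,0],8],[[0,0,-0.6],[0,0,0],8],[[0,0,-0.6],[0,0,0],8],[[0,0,0],[0,0,0],8]]'

```text
time: 14.67
tool_pos: [608.2, 81.2, 174.6]
eef_rot: [0.0, 0.874, 0.487, 0.0]
force: [-0.5, 0.4, -0.0]
gripper_width: 13.7
gripper_force: 30.8
```

```bash
python3 st.py
```

```text
h 58.248998321315675 turned 79.34899832131568 tq [ 0.01449861 -0.07943595 -0.03310177] F [-0.48981073  0.38899992 -0.04056984] pos [608.19301556  81.24599105 174.57465919] 13.726965555445778 14.6667
```

The cap is free. I lift it and carry it to the clear worktop at about (470,-60).

servo_tool --plan '[[[0,0,-5],[0,0,0],8],[[0,0,-10],[0,0,0],8],[[0,0,-15],[0,0,0],8],[[0,0,-20],[0,0,0],8],[[0,0,-15],[0,0,0],8],[[0,0,-10],[0,0,0],8],[[0,0,-5],[0,0,0],8],[[0,0,0],[0,0,0],8]]'

```text
time: 15.33
tool_pos: [608.7, 81.5, 255.7]
eef_rot: [0.001, 0.874, 0.487, 0.001]
force: [0.8, -0.7, -0.1]
gripper_width: 13.7
gripper_force: 30.8
```

servo_tool --plan '[[[-15,-3.4,0],[0,0,0],8],[[-27,-6,0],[0,0,0],8],[[-27,-6,0],[0,0,0],8],[[-27,-6,0],[0,0,0],8],[[-27,-6,0],[0,0,0],8],[[-27,-6,0],[0,0,0],8],[[-27,-6,0],[0,0,0],8],[[-15.5,-3.7,0],[0,0,0],8]]'

```text
time: 16.0
tool_pos: [467.2, -60.5, 252.9]
eef_rot: [-0.001, 0.874, 0.486, -0.002]
force: [-0.1, -0.1, -0.7]
gripper_width: 13.6
gripper_force: 30.8
```

servo_tool --plan '[[[0,0,0],[0,0,-4.5],8],[[0,0,0],[0,0,-4.5],8],[[0,0,0],[0,0,-4.5],8],[[0,0,0],[0,0,-4.5],8],[[0,0,0],[0,0,-4.5],8],[[0,0,0],[0,0,-4.5],8],[[0,0,0],[0,0,-4.5],8],[[0,0,0],[0,0,0],8]]'

```text
time: 16.67
tool_pos: [469.3, -59.3, 253.1]
eef_rot: [-0.001, 0.708, 0.706, -0.0]
force: [0.4, 0.1, 0.4]
gripper_width: 13.4
gripper_force: 30.9
```

```bash
python3 st.py; python3 - <<'E'
from h import *
w=snap("wrist","w4");t=snap("top","t4")
cv2.imwrite("pics/c4.png",np.vstack([cv2.resize(w,(480,300)),cv2.resize(t[100:300,180:500],(480,300))])[:,:,::-1])
E
```

```text
h 89.81898148183775 turned 110.91898148183776 tq [-0.01737987 -0.14583252 -0.00770001] F [0.35611551 0.07252619 0.3923353 ] pos [469.33638792 -59.31084689 253.07004829] 13.446289307620042 16.6667
```

View pics/c4.png

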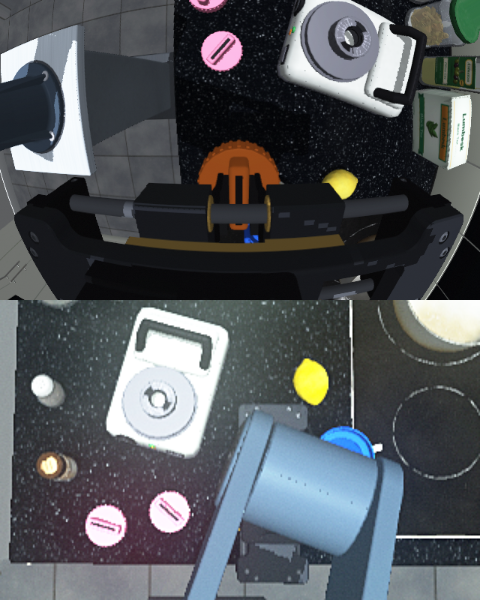

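The wrist view shows the cap held straight. The top view shows the neck open at crop (158,400), and the space below the gripper is clear. I lower the cap.

servo_tool --plan '[[[0,0,15],[0,0,0],8],[[0,0,28],[0,0,0],8],[[0,0,30],[0,0,0],8],[[0,0,30],[0,0,0],8],[[0,0,30],[0,0,0],8],[[0,0,28],[0,0,0],8],[[0,0,20],[0,0,0],8],[[0,0,10],[0,0,0],8]]'

```text
time: 17.43
tool_pos: [468.7, -59.1, 60.3]
eef_rot: [-0.002, 0.709, 0.705, -0.001]
force: [-0.2, 0.2, 0.2]
gripper_width: 13.9
gripper_force: 30.9
```

servo_tool --plan '[[[0,0,4],[0,0,0],8],[[0,0,3],[0,0,0],8],[[0,0,1],[0,0,0],8],[[0,0,0],[0,0,0],8]]'

```text
time: 17.77
tool_pos: [470.7, -59.7, 55.6]
eef_rot: [0.001, 0.709, 0.705, 0.0]
force: [0.6, 0.5, 0.0]
gripper_width: 13.7
gripper_force: 30.9
```

```bash
python3 st.py
```

```text
h 89.73141728662594 turned 110.83141728662594 tq [ 0.00837827 -0.1200208   0.02401202] F [0.60355698 0.49490415 0.03193349] pos [470.69225852 -59.73294514  55.63100165] 13.682200077688208 17.7667
```

servo_tool --plan '[[[0,0,2],[0,0,0],8],[[0,0,2],[0,0,0],8],[[0,0,1.5],[0,0,0],8],[[0,0,1],[0,0,0],8],[[0,0,0],[0,0,0],8]]'

```text
time: 18.18
tool_pos: [470.0, -59.5, 48.4]
eef_rot: [0.0, 0.709, 0.706, 0.0]
force: [0.0, 0.7, -2.7]
gripper_width: 13.9
gripper_force: 30.9
```

servo_tool --plan '[[[0,0,0.6],[0,0,0],8],[[0,0,0.6],[0,0,0],8],[[0,0,0],[0,0,0],8]]'

```text
time: 18.43
tool_pos: [470.1, -59.5, 47.4]
eef_rot: [0.0, 0.709, 0.706, 0.0]
force: [-0.6, -0.9, 3.0]
gripper_width: 13.8
gripper_force: 31.3
```

servo_tool --plan '[[[0,0,-0.3],[0,0,0],16],[[0,0,0],[0,0,0],22],[[0,0,0],[0,0,0],30],[[0,0,0],[0,0,0],34],[[0,0,0],[0,0,0],34]]'

```text
time: 18.85
tool_pos: [469.9, -59.5, 47.4]
eef_rot: [-0.0, 0.709, 0.706, -0.0]
force: [-0.7, -0.5, 1.5]
gripper_width: 31.2
gripper_force: 0.7
```

servo_tool --plan '[[[0,0,-2],[0,0,0],34],[[0,0,-8],[0,0,0],34],[[0,0,-25],[0,0,0],34],[[0,0,-35],[0,0,0],34],[[0,0,-40],[0,0,0],34],[[0,0,-40],[0,0,0],34],[[0,0,-40],[0,0,0],40],[[0,0,-10],[0,0,0],40]]'

```text
time: 19.52
tool_pos: [472.8, -60.3, 254.0]
eef_rot: [0.006, 0.709, 0.706, 0.003]
force: [0.4, 0.6, -0.3]
gripper_width: 38.2
gripper_force: 0.0
```

```bash
python3 st.py; python3 - <<'E'
from h import *
w=snap("wrist","w5");t=snap("top","t5");s=snap("scene","s5")
print(proj("wrist",[481,-194,139]))
cv2.imwrite("pics/c5.png",np.vstack([cv2.resize(w,(480,300)),cv2.resize(s[130:280,220:460],(480,300))])[:,:,::-1])
E
```

```text
h 89.75864245003511 turned 110.85864245003512 tq [-0.02194396 -0.12981071  0.07363094] F [ 0.40952929  0.61690101 -0.25068989] pos [472.76983836 -60.34197805 253.97749925] 38.223821077747814 19.5167
[329.6931416 326.8879541]
```

View pics/c5.png

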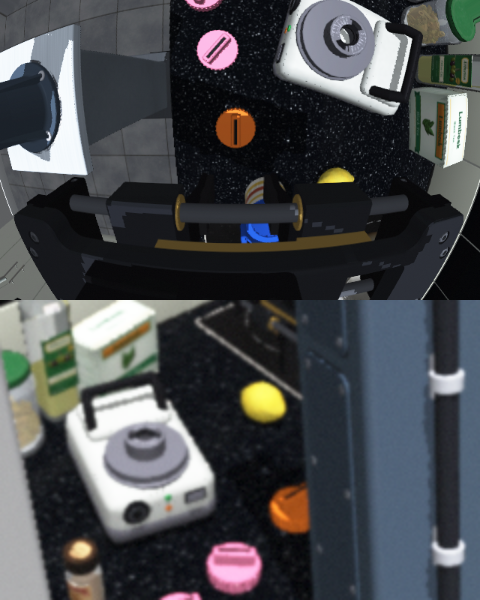

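The cap stands at wrist crop (236,128), clear of everything, and the neck is open. Next I measure the neck and the tab numerically.

```bash
python3 - <<'E'
from h import *
from scipy.optimize import least_squares
t=cv2.imread("pics/t5.png"); w=cv2.imread("pics/w5.png")
C={"top":cal("top"),"wrist":cal("wrist")}
# radial edge search: rectified patch 0.5mm/px at z=129 centred at estimate, then Hough
for n,im in(("top",t),("wrist",w)):
    g=np.mgrid[-60:60.1:.5,-60:60.1:.5]; X=607.3+g[0]; Y=79.3+g[1]
    uv=np.array([[proj(n,[x,y,129],C[n]) for x,y in zip(a,b)] for a,b in zip(X,Y)],np.float32)
    p=cv2.remap(im,uv[...,0],uv[...,1],cv2.INTER_CUBIC); gr=cv2.GaussianBlur(cv2.cvtColor(p,6),(0,0),2)
    cv2.imwrite(f"pics/r_{n}.png",p)
    for lo,hi,nm in((48,58,"collar"),(23,31,"mouth")):
        c=cv2.HoughCircles(gr,cv2.HOUGH_GRADIENT,1.0,200,param1=60,param2=8,minRadius=lo,maxRadius=hi)
        if c is not None:
            a=c[0][0]; print(n,nm,"x",607.3-60+a[1]/2,"y",79.3-60+a[0]/2,"r",a[2]/2)
E
python3 -c "
import cv2,numpy as np
a=[cv2.resize(cv2.imread(f'pics/r_{n}.png'),(390,390)) for n in('top','wrist')];cv2.imwrite('pics/c6.png',np.hstack(a))"
```

```text
top collar x 605.05 y 79.55 r 25.95
top mouth x 603.55 y 77.05 r 14.65
wrist collar x 591.05 y 76.55 r 24.65
wrist mouth x 599.55 y 80.55 r 13.0
```

servo_tool --plan '[[[-26,2,10],[0,0,-4],40],[[-27,2,10],[0,0,-4],40],[[-27,2,12],[0,0,0],40],[[-27,2,14],[0,0,0],40],[[-27,2,14],[0,0,0],40],[[0,0,0],[0,0,0],40],[[0,0,0],[0,0,0],40],[[0,0,0],[0,0,0],40]]'

```text
time: 20.33
tool_pos: [491.0, -190.7, 185.7]
eef_rot: [-0.003, 0.658, 0.753, -0.0]
force: [0.2, 1.4, -0.0]
gripper_width: 40.1
gripper_force: 0.0
```

```bash
python3 st.py; python3 - <<'E'
from h import *
from scipy.spatial.transform import Rotation as Ro
w=snap("wrist","w6"); s=bot.read_state();q=s["eef_rot"];R=Ro.from_quat([q[1],q[2],q[3],q[0]])
P=lambda p:proj("wrist",s["tool_pos"]+R.apply(p))
for p in([0,0,25],[0,20,25],[0,-20,25]):print(P(p))
print(proj("wrist",[481,-194,139]))
cv2.imwrite("pics/c7.png",cv2.resize(w[110:310,200:440,::-1],(720,600),interpolation=2))
E
```

```text
h 97.7091815737237 turned 118.80918157372369 tq [-0.03836561 -0.14646337 -0.01610138] F [ 0.18950269  1.41464389 -0.03729342] pos [ 491.01694422 -190.69953805  185.72762192] 40.13566819661933 20.3333
[319.70860585 247.89960434]
[353.86764333 247.70959947]
[285.50701376 247.67990537]
[303.2460503  235.69568848]
```

View pics/c7.png

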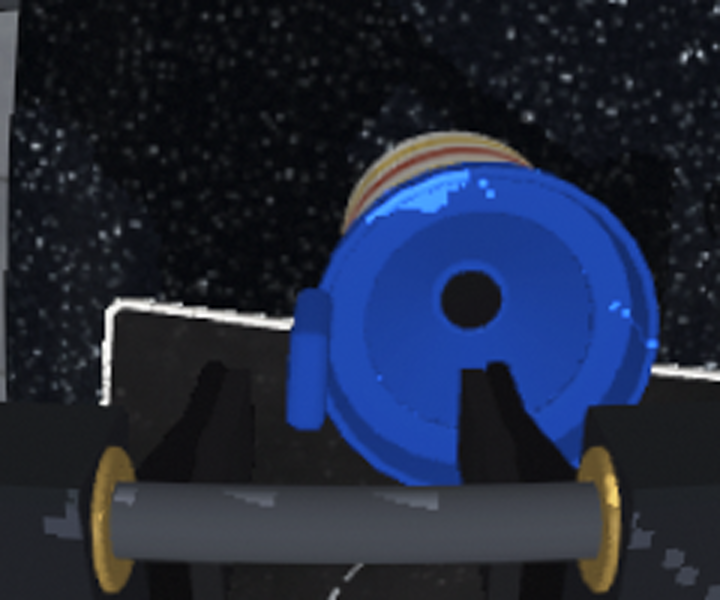

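The last view shows the tab's top face at crop (307,380), which matches my earlier estimate to 1 mm and is square to the pads. I go down to grip it.

servo_tool --plan '[[[-2.6,-11,0],[0,0,0],40],[[0,0,10],[0,0,0],40],[[0,0,14],[0,0,0],34],[[0,0,14],[0,0,0],30],[[0,0,9],[0,0,0],30],[[0,0,3.5],[0,0,0],30],[[0,0,0],[0,0,0],30],[[0,0,0],[0,0,0],30]]'

```text
time: 21.05
tool_pos: [482.0, -195.7, 137.0]
eef_rot: [0.0, 0.658, 0.753, 0.0]
force: [1.0, 0.2, -0.1]
gripper_width: 30.1
gripper_force: 0.0
```

```bash
python3 st.py
```

```text
h 97.75892740560602 turned 118.85892740560601 tq [-0.02229873 -0.09886337 -0.05097371] F [ 0.99436751  0.21105519 -0.1155558 ] pos [ 482.02716484 -195.73413856  137.03484913] 30.099348351814594 21.05
```

servo_tool --plan '[[[0,0,1.5],[0,0,0],20],[[0,0,0],[0,0,0],14],[[0,0,0],[0,0,0],10],[[0,0,0],[0,0,0],8],[[0,0,0],[0,0,0],4],[[0,0,0],[0,0,0],4],[[0,0,0],[0,0,0],4]]'

```text
time: 21.63
tool_pos: [482.0, -196.0, 135.6]
eef_rot: [0.0, 0.658, 0.753, -0.0]
force: [-0.1, -0.5, 0.2]
gripper_width: 8.7
gripper_force: 30.0
```

```bash
python3 st.py
```

```text
h 97.74081331910037 turned 118.84081331910036 tq [-0.03700576 -0.07088366 -0.03019947] F [-0.10660716 -0.48128252  0.18468641] pos [ 481.98720417 -195.9635187   135.56898179] 8.679256035036303 21.6333
```

servo_tool --plan '[[[0,0,-3],[0,0,0],4],[[0,0,-8],[0,0,0],4],[[0,0,-15],[0,0,0],4],[[0,0,-22],[0,0,0],4],[[0,0,-25],[0,0,0],4],[[0,0,-25],[0,0,0],4],[[0,0,-20],[0,0,0],4],[[0,0,-12],[0,0,0],4]]'

```text
time: 22.3
tool_pos: [482.8, -196.3, 268.7]
eef_rot: [0.002, 0.658, 0.753, 0.0]
force: [-0.9, -0.8, -0.6]
gripper_width: 8.6
gripper_force: 30.0
```

servo_tool --plan '[[[0,0,-5],[0,0,0],4],[[0,0,0],[0,0,0],4],[[0,0,0],[0,0,0],4],[[0,0,0],[0,0,0],4]]'

```text
time: 22.63
tool_pos: [481.3, -195.4, 269.5]
eef_rot: [-0.001, 0.658, 0.753, -0.0]
force: [-0.1, 0.4, -1.6]
gripper_width: 8.9
gripper_force: 30.0
```

```bash
python3 st.py; cat > fun.py <<'E'
from h import *
import sys
from scipy.optimize import least_squares
from scipy.spatial.transform import Rotation as Ro
s=bot.read_state();q=s["eef_rot"];R=Ro.from_quat([q[1],q[2],q[3],q[0]]); pos=s["tool_pos"]
zr=pos[2]-72.6+43
for n in("top","wrist"):
    C=cal(n); im=snap(n,"f_"+n+sys.argv[1])[:,:,::-1].copy()
    m=cv2.inRange(cv2.cvtColor(im,cv2.COLOR_BGR2HSV),(95,100,40),(125,255,255)); cs=cv2.findContours(m,0,1)[0]
    if not cs: print(n,"none");continue
    c=max(cs,key=cv2.contourArea)[:,0]; print(n,"area",cv2.contourArea(c),cv2.boundingRect(c))
    P=np.array([onz(n,u,v,zr,C)[:2] for u,v in c])
    g=(pos+R.apply([0,44.5,0]))[:2]
    P=P[np.abs(np.hypot(*(P-g).T)-45.5)<8]
    r=least_squares(lambda a:np.hypot(*(P-a[:2]).T)-45.5,g,loss="soft_l1",f_scale=1); off=R.inv().apply([r.x[0]-pos[0],r.x[1]-pos[1],0])
    print(n,len(P),"centre",r.x,"tool off",off[:2],np.abs(r.fun).mean())
E
python3 fun.py a
```

```text
h 97.74609145956488 turned 118.84609145956489 tq [-0.02595211 -0.10028286  0.03868324] F [-0.05241031  0.4015591  -1.58549877] pos [ 481.3004318  -195.39476079  269.46195264] 8.914729868266877 22.6333
top area 617.0 (400, 177, 25, 50)
top 73 centre [ 525.93560899 -189.34026834] tool off [-1.67719493e-02  4.50438630e+01] 1.156808058508534
wrist area 9449.5 (309, 167, 151, 105)
wrist 335 centre [ 523.1378906  -188.69067714] tool off [ 1.00397278 42.35923292] 1.8648804227780602
```

servo_tool --plan '[[[12,5.5,0],[0,0,0],4],[[25,11.5,0],[0,0,0],4],[[30,13.8,0],[0,0,0],4],[[30,13.8,0],[0,0,0],4],[[30,13.8,0],[0,0,0],4],[[30,13.8,0],[0,0,0],4],[[30,13.8,0],[0,0,0],4],[[30,13.8,0],[0,0,0],4]]'

```text
time: 23.4
tool_pos: [551.4, 35.3, 269.8]
eef_rot: [-0.001, 0.658, 0.753, -0.0]
force: [0.4, -0.9, -1.8]
gripper_width: 8.8
gripper_force: 30.0
```

servo_tool --plan '[[[25,11.5,0],[0,0,0],4],[[12.6,6,0],[0,0,0],4],[[0,0,0],[0,0,0],4],[[0,0,0],[0,0,0],4],[[0,0,0],[0,0,0],4],[[0,0,0],[0,0,0],4]]'

```text
time: 23.9
tool_pos: [563.5, 71.0, 270.2]
eef_rot: [-0.0, 0.658, 0.753, -0.0]
force: [-0.4, -0.4, -0.3]
gripper_width: 8.6
gripper_force: 30.0
```

```bash
python3 st.py; python3 fun.py b
```

```text
h 97.65168821844627 turned 118.75168821844628 tq [-0.01947906 -0.04387006  0.01808347] F [-0.403186   -0.40124835 -0.29609052] pos [563.47220133  71.03600204 270.24908822] 8.635055691266956 23.9
top area 4.5 (241, 211, 6, 6)
top 0 centre [607.57594676  76.96119323] tool off [-1.06530443e-05  4.44999607e+01] nan
wrist area 9437.0 (309, 168, 151, 104)
wrist 336 centre [605.63345436  77.29485673] tool off [ 0.58932597 42.61919283] 2.038455221000693fun.py:16: RuntimeWarning: Mean of empty slice.
  print(n,len(P),"centre",r.x,"tool off",off[:2],np.abs(r.fun).mean())
  ret = ret.dtype.type(ret / rcount)
```

servo_tool --plan '[[[1.5,-0.3,10],[0,0,0],4],[[0,0,12],[0,0,0],4],[[0,0,8],[0,0,0],4],[[0,0,4],[0,0,0],4],[[0,0,4],[0,0,0],4],[[0,0,4],[0,0,0],4],[[0,0,0],[0,0,0],4]]'

```text
time: 24.58
tool_pos: [563.1, 73.6, 227.7]
eef_rot: [-0.0, 0.658, 0.753, -0.0]
force: [0.0, 0.7, -0.3]
gripper_width: 8.9
gripper_force: 30.0
```

```bash
python3 st.py
```

```text
h 97.73780371712675 turned 118.83780371712675 tq [ 0.02495565 -0.05992149 -0.01614191] F [ 0.02634583  0.71037241 -0.32077559] pos [563.09536576  73.60273335 227.70951786] 8.898668923481381 24.5833
```

servo_tool --plan '[[[0,0,3],[0,0,0],4],[[0,0,3],[0,0,0],4],[[0,0,3],[0,0,0],4],[[0,0,3],[0,0,0],4],[[0,0,0],[0,0,0],4]]'

```text
time: 25.0
tool_pos: [563.0, 73.7, 215.8]
eef_rot: [-0.0, 0.658, 0.753, -0.0]
force: [0.3, 0.1, -1.4]
gripper_width: 8.5
gripper_force: 30.0
```

```bash
python3 st.py
```

```text
h 97.74453005698093 turned 118.84453005698094 tq [-0.035493   -0.04561431  0.00063326] F [ 0.25686625  0.05102635 -1.41745495] pos [562.98149347  73.72394861 215.80878773] 8.480156703379897 25.0
```

servo_tool --plan '[[[0,0,2],[0,0,0],4],[[0,0,2],[0,0,0],4],[[0,0,0],[0,0,0],4]]'

```text
time: 25.25
tool_pos: [563.2, 73.7, 212.1]
eef_rot: [-0.0, 0.658, 0.753, -0.0]
force: [-0.2, -0.3, -0.1]
gripper_width: 8.5
gripper_force: 30.0
```

```bash
python3 st.py
```

```text
h 97.73777756559791 turned 118.83777756559792 tq [ 0.01027413 -0.05938909  0.05438355] F [-0.23290595 -0.26917648 -0.08479966] pos [563.2114291   73.68520834 212.07118674] 8.49263488958546 25.25
```

servo_tool --plan '[[[0,0,1.5],[0,0,0],4],[[0,0,1.5],[0,0,0],4],[[0,0,0],[0,0,0],4]]'

```text
time: 25.5
tool_pos: [563.2, 73.7, 209.2]
eef_rot: [-0.0, 0.658, 0.753, -0.0]
force: [0.4, 0.0, -0.8]
gripper_width: 8.5
gripper_force: 30.0
```

```bash
python3 st.py
```

```text
h 97.74417284456219 turned 118.8441728445622 tq [-0.02806718 -0.06914798 -0.02019451] F [ 0.3564706   0.03804296 -0.75753939] pos [563.23222666  73.67445047 209.16866755] 8.503243818893624 25.5
```

servo_tool --plan '[[[0,0,1.2],[0,0,0],4],[[0,0,1.2],[0,0,0],4],[[0,0,0],[0,0,0],4]]'

```text
time: 25.75
tool_pos: [563.3, 73.7, 206.8]
eef_rot: [-0.0, 0.658, 0.753, -0.0]
force: [-0.9, -0.2, -1.5]
gripper_width: 8.6
gripper_force: 30.0
```

```bash
python3 st.py
```

```text
h 97.74402557587247 turned 118.84402557587248 tq [ 0.01094471 -0.11948574 -0.00800871] F [-0.8561928  -0.24832947 -1.51842809] pos [563.26281798  73.69002672 206.80746799] 8.617202203791217 25.75
```

servo_tool --plan '[[[0,0,1],[0,0,0],4],[[0,0,1],[0,0,0],4],[[0,0,0],[0,0,0],4]]'

```text
time: 26.0
tool_pos: [563.5, 73.9, 205.2]
eef_rot: [0.0, 0.658, 0.753, 0.0]
force: [-0.4, 0.7, 1.1]
gripper_width: 8.9
gripper_force: 30.0
```

```bash
python3 st.py
```

```text
h 97.74352162546126 turned 118.84352162546125 tq [ 0.12803194 -0.0655543   0.03918886] F [-0.35406315  0.72220056  1.11113199] pos [563.54451989  73.88084335 205.17924835] 8.909597995866402 26.0
```

servo_tool --plan '[[[0,0,0.8],[0,0,0],4],[[0,0,0.7],[0,0,0],4],[[0,0,0],[0,0,0],4]]'

```text
time: 26.25
tool_pos: [563.3, 74.0, 203.4]
eef_rot: [-0.0, 0.658, 0.753, 0.0]
force: [0.1, 2.1, 0.0]
gripper_width: 8.7
gripper_force: 30.0
```

```bash
python3 st.py
```

```text
h 97.74478452153659 turned 118.84478452153658 tq [ 0.45761283 -0.10854017  0.12685055] F [0.14047808 2.08406493 0.04367472] pos [563.26126757  74.03405337 203.37844222] 8.6910117357488 26.25
```

servo_tool --plan '[[[0.7,0,0.6],[0,0,0],4],[[0,0,0.6],[0,0,0],4],[[0,0,0],[0,0,0],4]]'

```text
time: 26.5
tool_pos: [563.3, 74.4, 202.1]
eef_rot: [-0.0, 0.658, 0.753, -0.0]
force: [-0.0, 0.5, 0.2]
gripper_width: 8.6
gripper_force: 30.0
```

```bash
python3 st.py
```

```text
h 97.74539681240648 turned 118.84539681240648 tq [ 0.25052808 -0.05102457  0.06211766] F [-0.00813406  0.53750853  0.23326821] pos [563.26312416  74.35923552 202.10547028] 8.613725851747004 26.5
```

servo_tool --plan '[[[0,0,0.5],[0,0,0],4],[[0,0,0.5],[0,0,0],4],[[0,0,0],[0,0,0],4]]'

```text
time: 26.75
tool_pos: [563.3, 74.3, 201.6]
eef_rot: [0.0, 0.658, 0.753, 0.0]
force: [-1.3, -0.1, 1.9]
gripper_width: 8.7
gripper_force: 30.0
```

```bash
python3 st.py
```

```text
h 97.7404136573054 turned 118.84041365730539 tq [ 0.1936775  -0.0034032   0.07790708] F [-1.26930896 -0.14945963  1.93639079] pos [563.30891704  74.31546789 201.58917016] 8.725637598662336 26.75
```

servo_tool --plan '[[[0,0,0.4],[0,0,0],4],[[0,0,0],[0,0,0],4],[[0,0,0],[0,0,0],10],[[0,0,0],[0,0,0],14],[[0,0,0],[0,0,0],20],[[0,0,0],[0,0,0],26],[[0,0,0],[0,0,0],26]]'

```text
time: 27.33
tool_pos: [563.3, 74.3, 200.7]
eef_rot: [-0.0, 0.658, 0.753, -0.0]
force: [0.4, 0.1, -0.0]
gripper_width: 23.3
gripper_force: 0.0
```

servo_tool --plan '[[[0,0,-2],[0,0,0],26],[[0,0,-5],[0,0,0],26],[[0,0,-12],[0,0,0],26],[[0,0,-25],[0,0,0],26],[[0,0,-30],[0,0,0],26],[[0,0,-15],[0,0,0],26],[[0,0,0],[0,0,0],26]]'

```text
time: 27.92
tool_pos: [565.8, 74.3, 294.6]
eef_rot: [0.004, 0.658, 0.753, 0.003]
force: [0.2, -0.4, 0.2]
gripper_width: 25.9
gripper_force: 0.0
```

servo_tool --plan '[[[-20,-20,0],[0,0,0],26],[[-30,-25,0],[0,0,0],26],[[-30,-25,0],[0,0,0],26],[[-30,-20,0],[0,0,0],26],[[-20,-10,0],[0,0,0],26],[[0,0,0],[0,0,0],26],[[0,0,0],[0,0,0],26]]'

```text
time: 28.5
tool_pos: [481.1, -68.6, 289.4]
eef_rot: [-0.001, 0.659, 0.752, 0.0]
force: [-0.5, -0.0, 0.4]
gripper_width: 26.1
gripper_force: 0.0
```

```bash
python3 st.py; python3 - <<'E'
from h import *
from scipy.optimize import least_squares
for n in("top","scene","wrist"):
    C=cal(n); im=snap(n,"e_"+n)[:,:,::-1].copy(); H=cv2.cvtColor(im,cv2.COLOR_BGR2HSV)
    m=cv2.inRange(H,(95,130,40),(125,255,255)); cs=cv2.findContours(m,0,1)[0]
    c=max(cs,key=cv2.contourArea)[:,0]; print(n,cv2.boundingRect(c),cv2.contourArea(c))
    for z in(172,):
        P=np.array([onz(n,u,v,z,C)[:2] for u,v in c]); g=np.array([607,80]); P=P[np.abs(np.hypot(*(P-g).T)-45.5)<8]
        if len(P)>5:
            r=least_squares(lambda a:np.hypot(*(P-a[:2]).T)-a[2],[607,80,45.5],loss="soft_l1");print(n,len(P),r.x,np.abs(r.fun).mean())
    o=cv2.inRange(H,(5,150,80),(22,255,255)); cs=cv2.findContours(o,0,1)[0]; 
    for k in cs:
        if cv2.contourArea(k)>150: u,v=cv2.minEnclosingCircle(k)[0]; print(" orange",u,v,cv2.contourArea(k),onz(n,u,v,22,C)[:2])
E
```

```text
h 97.5714486517082 turned 118.6714486517082 tq [ 0.08146451 -0.0568539  -0.07791959] F [-0.54816819 -0.0321986   0.36203276] pos [481.09304781 -68.6041269  289.35813041] 26.05476530317919 28.5
top (262, 141, 44, 44) 1420.0
top 122 [607.46045274  78.67599571  44.01653218] 0.6928934154837393
scene (274, 171, 37, 31) 819.0
scene 66 [605.84801312  76.83038013  46.49057803] 1.7498221626440067
 orange 23.0 236.0 484.0 [1032.57709654  669.59941582]
 orange 367.1310729980469 232.8203887939453 391.0 [465.42596085 -57.28908594]
 orange 555.5 79.0 395.5 [  632.62749839 -1225.87148948]
 orange 539.0 45.5 442.5 [  859.3622681  -1465.11423594]
wrist (431, 13, 91, 98) 6739.0
wrist 264 [604.44722394  78.96962958  46.21230718] 1.1104701170689175
 orange 563.5 198.5 208.5 [912.61986207 -53.60283416]
 orange 310.5137939453125 159.44482421875 1802.0 [469.42968745 -59.28216793]
```

```bash
python3 -c "
from bench import bot;print(bot.sign_off())"
```

```text
the job is handed in; nothing more can be done
None
```

I took the cap off and stood it upright on the worktop at about (469, -59) mm, then seated the funnel in the filler neck. I handed the job in at about 29 s; sign-off returned no verdict, and the final camera fits put the funnel rim where expected and the cap where I set it down.

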